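Ready the salt mill: pot home under the spout, grind number 6

ROBOT

A 6-joint arm with a two-finger parallel gripper is mounted at the origin on a cart in front of the work surface, level with it; the furniture and walls round the work are solid. World frame = base frame: x ahead of the robot, y to its left, z up, the work surface at z = 0. Lengths are in m, angles in rad, forces in N, time in s.
With the tool pointing down it reaches from about 0.15 to 0.775 m from the base axis. Payload 6.1 kg.
Tool frame: the origin (TCP) lies midway between the tips of the shut fingers; the grasp point (between the pads) lies ctrl.tcp_to_grasp behind it (ctrl.tcp_to_grasp is the distance from the TCP to the grasp point, in m); z points along the fingers, y is the line along which they close (so a half turn about z gives the same grasp; the last joint's range is limited). The gripper opens to 85 mm and grips with 20 to 120 N. Pads are 22 mm wide; open, the fingers measure 114 mm over their backs; the gripper's body (76 mm by 85 mm) begins 54 mm behind the grasp point. The pads swing forward as they close: fully open they stand 13 mm farther back than shut.
Start: joints at [-1.113, 0.126, -0.04, 1.405, 0, 1.571], TCP at [0.232, -0.471, 0.231] pointing down, gripper open.
Joint ranges: [-2.72, 2.72], [-0.95, 1.95], [-1.27, 1.35], [-1.78, 2.02], [-1.46, 1.47], [-3.14, 3.14]. Speed limits (rad/s): [2.39, 2.39, 3.01, 3.14, 3.14, 3.14].

INTERFACE

Orientations are given as a unit quaternion [w, x, y, z].
In Python, from rig import ctrl gives the robot as it stands.
- The arm moves only by the tool send_rows, never from a script. Its argument "commands" is one flat list of numbers, 7 for each row, row after row: the shift along the world's x, y, z in m, then the turn, a rotation vector about the world's x, y, z in rad, then the opening, from 0 (shut) to 1 (fully open). In form: [tx, ty, tz, ax, ay, az, gripper, tx, ty, tz, ax, ay, az, gripper, ...]. A call has exactly 10 rows; each row shifts and turns the commanded pose from where the row before left it; what a row does not reach is not made up. A row lasts 1/12 s, in which the tool goes at most 41.7 mm and 7.16 degrees, less where a joint would pass 70% of its speed; a pose out of reach is approached as far as the arm can. A call with a gripper value outside its range is refused whole. The fingers move at their own pace and stop on an object; "squeeze" is the grip in N (left out, the last holds). Time passes only in rows, so rows that do not move let the fingers close, or fill a call up. It gives the time, the measured TCP pose, the force, the opening and the grip force at its end, in the units of the state.
- ctrl.get_state(): the state, without advancing time (a new reading comes with each control period).
- ctrl.snapshot(name): name is "scene" or "top" or "wrist"; returns a dict with "image" (384x512x3 uint8, blue, green, red), "mtx" (3x3 intrinsics, pixels), "view" (4x4, takes a point from world to camera coordinates). Camera axes: x right, y down, z forward; pixel columns grow to the right and rows downward; lengths in m; the calibration is good to about 2 mm. A picture is of the moment at which its call begins. There is no depth.
- ctrl.hand_in(): hands the job in; it is judged then, once.
Trained networks look in a picture, given as the dict that the camera call returned (one of the last four; its "shot" number tells which), for a name from the list of things; names that differ only in an ending like _2 or _b are one class to them, and where a whole thing is asked for, a point or a joint stands for the part that bears it (a point fixed in the world has none). Each returns a list of dicts, best first, with "confidence" (0 to 1); they miss things now and then, are a little off and sometimes report something else, mostly with a low value. They report only what shows in the picture. A call takes as long as a camera call. They do not tell look-alikes from the thing itself.
- ctrl.recognise(picture, label): "centre" ([column, row] in pixels, amid what is visible of it).
- ctrl.silhouettes(picture, label): "mask" (384x512 bool, what is visible of it) and "centre" ([column, row] in pixels, amid what is visible of it).
- ctrl.mark_of(picture, label): "centre" ([column, row] in pixels: a listed point, or the origin of a listed thing).
The state is a dict: "time": time; "qpos": joint angles; "qvel": joint speeds; "tau": joint torques, N m; "position": TCP position; "ee_rot": TCP orientation; "contact_force": force on the tool from outside, world axes, zero at the start; "moment": the same for the moment, N m; "opening": opening from 0.0 (shut) to 1.0 (fully open); "grasp_force": force on a finger pad.
Only numpy, scipy, OpenCV 4.12 (cv2) and the standard library are available. Lean on these libraries where they do the work, as an engineer would, in place of code of your own. Each camera call takes 0.05 s, during which the arm holds its last target. There are 200 camera calls.

TASK

Get the salt mill ready: stand the wooden pot upright on the mill's tray between the guide rails and gently push it fully home under the spout, against the stop. Set the grind to 6 with the dial on top: press it down until it meets its cushioned stop, keep it pressed while turning, and let it spring right up with 6 in the window. Do not force the dial or ram the pot, and leave the other things where they are.

Things in the scene. Friction and masses are not known exactly. Their poses are not given: they have to be found in the camera images.
- salt_pot: open turned wooden pot, round, 62 mm across, 50 mm high, 0.12 to 0.26 kg; origin at the centre of its underside. Starts upright on the worktop right of the hob, in any of three places shared with a garlic bulb and a brown spice jar (at least 90 mm between centres)
- mill: dark green electric salt mill, fixed, 230 mm long, 86 mm wide. Origin on the dial's vertical axis, at the underside; its -x side is the front with the pot's tray (top 6 mm high, front edge at x = -135 mm), z up. Head round, 101 mm across, from 92 mm up to a flat top plate (60 mm across) at 143 mm; window on the head's sloping front; a hopper, 147 mm high, behind the head (to x = 96 mm)
- tray_mouth (a point): where the pot is set down: on the tray's top, 104 mm in front of the mill's axis and 42 mm short of the seat, axes as the mill's. Steel guide rails run from the tray's front edge to the seat, tops 15 mm above the worktop, inner faces 67 mm apart, flared to 76 mm in front
- pot_seat (a point): on the tray's top, 62 mm in front of the mill's axis: centre of the pot's underside when it touches the rubber stop behind it (2.5 mm play to either side). Axes as the mill's; push along +x. The spout hangs over it: 64 to 91 mm above the worktop, 17 mm wide, forward to 62 mm from the axis, so the pot cannot be lowered in from above
- dial_cap: the dial, round aluminium grip on a thin stem, turns with the drum and can be pressed down. A spring holds it up (4 N at the top, 0.35 N more per mm). While up it is locked and must not be twisted. Pressed 6 to 14 mm it comes free and meets a cushion that adds 14 N per mm; the depth is hidden and differs. More than 12 N on the lock or the cushion harms it. Origin as the mill's
- dial_grip (a point): on the dial's axis, moves with it, where to grip: 184 mm above the worktop when up; grip 44 mm across at any yaw, from 24 mm below this point to 15 mm above. A push of about 13 N in all, reached slowly, rests on the cushion at any depth: hold that height and turn. Let go near a number, the dial slides into that number's notch and springs up
- drum (a joint): angle of the number drum, which turns with the dial and shows in the window: 0 at number 1, 0.6283 rad (36 degrees) more for each next number up to 9, so 6 is at 3.1416. It grows when the dial is turned clockwise seen from above. Starts at 4, locked; about 0.04 rad play either way in each number's notch; turns easily once freed
- pot_stop: fixed rubber pad on the mill's column that stops the pot, 34 mm wide, 14 to 40 mm above the worktop; origin at its middle, 1.5 mm behind its face. Must not take more than 20 N
- window (a point): middle of the window on the head's sloping front, 18 x 26 mm in a steel frame; the number in it, 20 mm high, dark on cream, is the grind setting
- garlic: garlic bulb, 60 mm; bystander, origin at the centre of its underside
- spice_g: brown spice jar with black cap, 41 mm across, 85 mm high; bystander, origin at the centre of its underside
- mug_tea: green and white mug, 101 mm high, left of the mill; bystander, origin at the centre of its underside
- pepper_mill: dark wooden pepper mill, 58 mm across, 170 mm high, behind the mill; bystander, origin at the centre of its underside
There are look-alikes about, which are no part of the job. What is shaped like the salt_pot but blue or yellow is not meant.

How it is judged:
By the outcome, as a careful person would: the job done as asked, in the order asked, and still so for the second after the job is handed in, with the robot touching nothing.
It also fails if it takes over 67 s, if anything falls off the work surface, if the arm or the gripper's body presses on something with over 40 N, if the wrist force passes 120 N, or if a joint passes its speed limit or range.

## Working session

There is one attempt and no reset: what is moved stays moved. The work goes in short steps, Python scripts to look and compute and a tool call to move; the robot and the scene stay as the last step left them, time stands still between calls to the robot, and variables do not carry over. Pictures are saved under pics/ and viewed, at most 10 in all, crops included, and the job is handed in when it is done.

Besides the shell and the picture viewer there is one more tool, called as name(argument=value, ...) on one line, values as JSON. send_rows: Moves the arm, as the interface text tells. Its arguments: {"type":"object","properties":{"commands":{"type":"array","items":{"type":"number"}},"squeeze":{"type":"number"}},"required":["commands"]}

```bash
mkdir -p pics; ls; cat > h.py <<'E'
import numpy as np, cv2
from rig import ctrl
def ray(s,px):
    V=np.array(s["view"]);K=np.array(s["mtx"]);R=V[:3,:3];t=V[:3,3]
    d=R.T@np.linalg.solve(K,[px[0],px[1],1.0]);return -R.T@t,d
def atz(s,px,z):
    o,d=ray(s,px);return o+d*(z-o[2])/d[2]
def proj(s,p):
    V=np.array(s["view"]);K=np.array(s["mtx"]);c=V[:3,:3]@np.array(p)+V[:3,3];u=K@c;return u[:2]/u[2]
E
python3 - <<'E'
from h import *
print(ctrl.get_state(),ctrl.tcp_to_grasp)
zs=dict(salt_pot=0,garlic=0,spice_g=0,mill=0,tray_mouth=.006,pot_seat=.006,dial_grip=.184,dial_cap=0,window=.12,mug_tea=0,pepper_mill=0,pot_stop=.027)
ims=[]
for n in ["top","scene"]:
    s=ctrl.snapshot(n);ims.append(s["image"])
    cv2.imwrite(f"pics/{n}0.png",s["image"])
    for l,z in zs.items():
        for r in ctrl.mark_of(s,l)[:3]:
            print(n,l,round(r["confidence"],2),np.round(r["centre"]),np.round(atz(s,r["centre"],z),4))
E
```

```text
pics
{'time': 0.0, 'qpos': array([-1.11303156e+00,  1.26407396e-01, -4.06064412e-02,  1.40537923e+00,
        8.33204389e-06,  1.57082205e+00]), 'qvel': array([ 8.70272594e-04,  1.64824119e-03,  1.63790344e-03,  9.02771900e-05,
       -1.19436549e-03,  7.63969780e-04]), 'tau': array([-1.27658634e-03, -4.35917473e+01,  3.52921343e+01,  1.73046364e-02,
       -4.62900732e-05,  1.40169271e-05]), 'position': array([ 0.23184791, -0.47059114,  0.2305148 ]), 'ee_rot': array([-7.78492517e-04,  9.73923187e-01,  2.26876595e-01, -1.77094309e-04]), 'contact_force': array([-0.20572126, -0.82114797,  0.04452814]), 'moment': array([ 0.02596081,  0.04193965, -0.00979639]), 'grasp_force': 0.0, 'opening': 0.9991801406294583} 0.0187
top salt_pot 0.78 [388. 216.] [ 0.5252 -0.5815  0.    ]
top salt_pot 0.6 [365. 188.] [ 0.6476 -0.4865  0.    ]
top salt_pot 0.58 [360. 214.] [ 0.5337 -0.46    0.    ]
top garlic 0.56 [331. 200.] [ 0.5917 -0.331   0.    ]
top spice_g 0.65 [328. 236.] [ 0.4324 -0.3151  0.    ]
top mill 0.91 [165. 206.] [0.5516 0.4064 0.    ]
top tray_mouth 0.63 [172. 229.] [0.4511 0.3651 0.00
[... 461 characters left out ...]
352. 232.] [ 0.642  -0.4896  0.    ]
scene salt_pot 0.49 [363. 255.] [ 0.4907 -0.5827  0.    ]
scene garlic 0.68 [313. 229.] [ 0.571 -0.337  0.   ]
scene garlic 0.58 [182. 172.] [ 0.7765  0.5999 -0.    ]
scene spice_g 0.73 [296. 243.] [ 0.4307 -0.3193  0.    ]
scene mill 0.74 [188. 192.] [0.5756 0.385  0.    ]
scene mill 0.64 [176. 200.] [0.471  0.3729 0.    ]
scene tray_mouth 0.73 [176. 202.] [0.4452 0.3511 0.006 ]
scene pot_seat 0.69 [183. 200.] [0.4822 0.336  0.006 ]
scene pot_seat 0.39 [292. 241.] [ 0.4251 -0.3048  0.006 ]
scene window 0.67 [181. 174.] [0.5365 0.3864 0.12  ]
scene mug_tea 0.72 [149. 192.] [0.4658 0.5589 0.    ]
scene pepper_mill 0.52 [210. 188.] [ 0.6748  0.3134 -0.    ]
```

```bash
python3 - <<'E'
import cv2,numpy as np
a=cv2.imread("pics/top0.png")[140:270,100:420];b=cv2.imread("pics/scene0.png")[130:290,120:400]
a=cv2.resize(a,(800,325),interpolation=cv2.INTER_CUBIC);b=cv2.resize(b,(481,275),interpolation=cv2.INTER_CUBIC)
c=np.zeros((600,800,3),np.uint8);c[:325]=a;c[325:,:481]=b;cv2.imwrite("pics/c0.png",c)
E
```

```text
(no output)
```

View pics/c0.png

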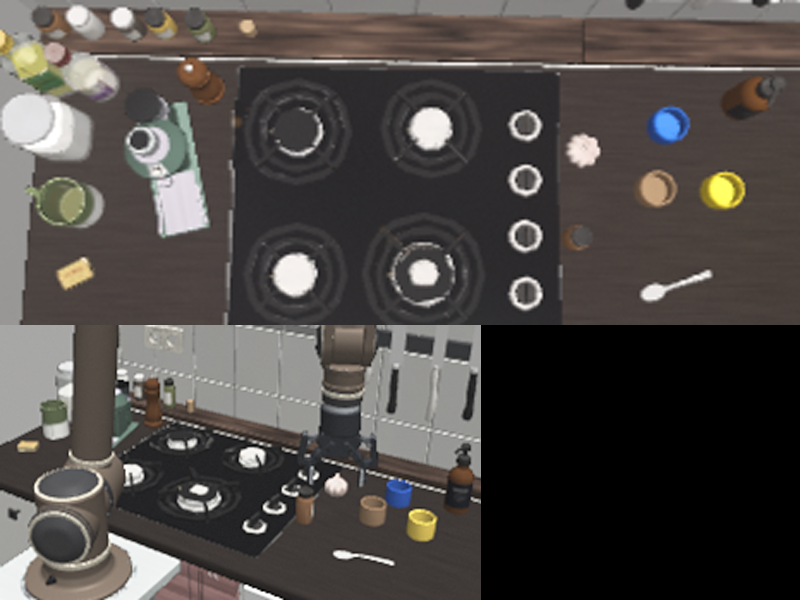

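The salt pot is the wooden one at about (362, 216) in the top view, with yellow to its right and blue behind it. The mill is at about (160, 205), with its tray pointing towards the lower right. I'll move above the pot and look with the wrist camera.

send_rows(commands=[0.035,0,0,0,0,0,1,0.035,0,0,0,0,0,1,0.035,0,0,0,0,0,1,0.035,0,0,0,0,0,1,0.035,0,0,0,0,0,1,0.035,0,0,0,0,0,1,0.03,0,0,0,0,0,1,0.025,0,0,0,0,0,1,0.015,0,0,0,0,0,1,0,0,0,0,0,0,1])

```text
time: 2.13
position: [0.515, -0.4702, 0.2295]
ee_rot: [-0.001, 0.974, 0.228, -0.0]
contact_force: [-0.8, -0.4, -0.6]
opening: 0.999
grasp_force: 0.0
```

```bash
python3 - <<'E'
from h import *
st=ctrl.get_state();print(st["position"],st["ee_rot"],st["qpos"])
for n in ["wrist","top","scene"]:
    s=ctrl.snapshot(n)
    if n=="wrist": cv2.imwrite("pics/w1.png",s["image"])
    print(np.round(ray(s,(256,192)),3).tolist())
    for r in ctrl.mark_of(s,"salt_pot")[:4]:
        print(n,round(r["confidence"],2),np.round(r["centre"]),np.round(atz(s,r["centre"],0),4))
    for r in ctrl.silhouettes(s,"salt_pot")[:4]:
        m=r["mask"];p=s["image"][m].mean(0)
        print(n,'sil',round(r["confidence"],2),np.round(r["centre"]),m.sum(),np.round(p),np.round(atz(s,r["centre"],.025),4))
E
```

```text
[ 0.51497077 -0.47024656  0.22953783] [-6.56679449e-04  9.73597603e-01  2.28270165e-01 -8.59392076e-05] [-7.40288258e-01  4.75541848e-01  4.26014339e-01  1.52244971e+00
  5.99965733e-04  1.94070281e+00]
[[0.574, -0.442, 0.371], [-0.221, -0.127, -0.967]]
wrist 0.86 [328. 198.] [ 0.5227 -0.577   0.    ]
wrist 0.82 [308.  83.] [ 0.634  -0.4857  0.    ]
wrist sil 0.86 [333. 208.] 2687 [ 62. 217. 230.] [ 0.518  -0.5802  0.025 ]
wrist sil 0.77 [247. 163.] 2412 [150. 202. 232.] [ 0.5212 -0.4619  0.025 ]
wrist sil 0.74 [315.  79.] 3135 [230. 172.  82.] [ 0.6371 -0.4882  0.025 ]
wrist sil 0.42 [168.  51.] 2443 [247. 249. 252.] [ 0.5915 -0.3348  0.025 ]
[[0.355, -0.009, 1.537], [0.171, 0.008, -0.985]]
top 0.58 [359. 213.] [ 0.5376 -0.4544  0.    ]
top 0.56 [128. 219.] [0.4914 0.5634 0.    ]
top 0.5 [387. 216.] [ 0.5225 -0.5788  0.    ]
top 0.44 [367. 190.] [ 0.6391 -0.4934  0.    ]
top sil 0.67 [367. 188.] 245 [169. 106.  67.] [ 0.6448 -0.4845  0.025 ]
top sil 0.65 [360. 209.] 152 [109. 138. 168.] [ 0.5505 -0.4528  0.025 ]
[[-0.803, -0.866, 0.864], [0.776, 0.465, -0.427]]
scene 0.71 [336. 243.] [ 0.5202 -0.4634  0.    ]
scene 0.69 [367. 252.] [ 0.5172 -0.5916  0.    ]
scene 0.65 [351. 230.] [ 0.6498 -0.483   0.    ]
scene sil 0.75 [364. 248.] 257 [ 77. 159. 179.] [ 0.5035 -0.5786  0.025 ]
scene sil 0.73 [340. 239.] 232 [ 78.  97. 117.] [ 0.5177 -0.479   0.025 ]
scene sil 0.54 [352. 227.] 219 [140.  76.  49.] [ 0.64   -0.4874  0.025 ]
```

View pics/w1.png

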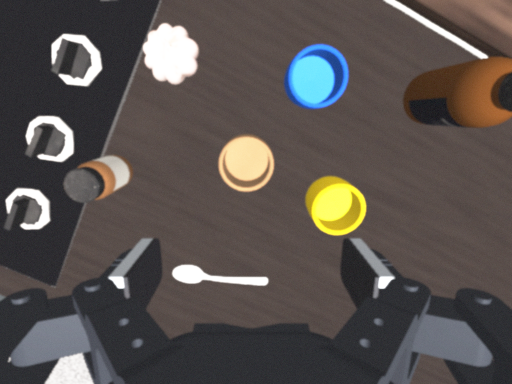

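The wooden pot's rim is centred at about (247, 163), yellow is at (335, 207) and blue at (317, 77). I'll refine the centre by fitting a cylinder hull to the mask.

```bash
cat >> h.py <<'E'
def cylfit(s,mask,r,h,z0,x0):
    from scipy.optimize import least_squares
    m=cv2.moments(mask.astype(np.uint8),True);c=np.array([m["m10"],m["m01"]])/m["m00"]
    th=np.linspace(0,2*np.pi,60)
    def f(p):
        pts=np.array([proj(s,(p[0]+r*np.cos(t),p[1]+r*np.sin(t),z)) for z in (z0,z0+h) for t in th],np.float32)
        hu=cv2.convexHull(pts);k=cv2.moments(hu);return np.array([k["m10"],k["m01"]])/k["m00"]-c
    o=least_squares(f,x0,diff_step=1e-3);return o.x
E
python3 - <<'E'
from h import *
s=ctrl.snapshot("wrist")
for r in ctrl.silhouettes(s,"salt_pot"):
    m=r["mask"];print(np.round(r["centre"]),r["confidence"],m.sum(),cylfit(s,m,.031,.05,0,[.52,-.46]) if m.sum()<4000 else '')
print(proj(s,ctrl.get_state()["position"]))
E
```

```text
[315.  74.] 0.96 3112 [ 0.6348972  -0.48549671]
[247. 159.] 0.84 2384 [ 0.52309033 -0.45965465]
[333. 202.] 0.61 2525 [ 0.5223473  -0.57679171]
[249.96165943 244.16002718]
```

send_rows(commands=[0.008,0.01,-0.025,0,0,0,1,0,0,-0.025,0,0,0,1,0,0,-0.025,0,0,0,1,0,0,-0.025,0,0,0,1,0,0,-0.02,0,0,0,1,0,0,-0.015,0,0,0,1,0,0,-0.01,0,0,0,1,0,0,0,0,0,0,1,0,0,0,0,0,0,1,0,0,0,0,0,0,1])

```text
time: 3.52
position: [0.5205, -0.4614, 0.0877]
ee_rot: [0.001, 0.974, 0.227, 0.001]
contact_force: [0.2, 0.1, 0.7]
opening: 1.003
grasp_force: 0.0
```

```bash
python3 - <<'E'
from h import *
st=ctrl.get_state();print(st["position"],st["contact_force"],st["qpos"])
s=ctrl.snapshot("wrist");cv2.imwrite("pics/w2.png",s["image"])
for r in ctrl.silhouettes(s,"salt_pot"):
    m=r["mask"];print(np.round(r["centre"]),r["confidence"],m.sum(),s["image"][m].mean(0),cylfit(s,m,.031,.05,0,[.52,-.46]))
E
```

```text
[ 0.52051263 -0.4614246   0.08771966] [0.20348322 0.10271246 0.71736706] [-7.25299843e-01  4.77726418e-01  1.18600616e-01  1.20976784e+00
  9.80271573e-06  1.95856273e+00]
[249. 207.] 0.74 7262 [131.39465712 177.13632608 207.88969981] [ 0.52316683 -0.45983695]
[375.  61.] 0.63 10996 [209.8955984  143.82684613  67.5528374 ] [ 0.63468749 -0.48559905]
[405. 256.] 0.55 3218 [ 45.53480423 191.47607209 210.36761964] [ 0.53912704 -0.57583139]
```

send_rows(commands=[0.0025,0.0015,-0.02,0,0,0,1,0,0,-0.02,0,0,0,1,0,0,-0.018,0,0,0,1,0,0,-0.012,0,0,0,1,0,0,-0.006,0,0,0,1,0,0,0,0,0,0,1,0,0,0,0,0,0,0.6,0,0,0,0,0,0,0.6,0,0,0,0,0,0,0.5,0,0,0,0,0,0,0.5], squeeze=30)

```text
time: 4.45
position: [0.5232, -0.46, 0.0122]
ee_rot: [0.001, 0.974, 0.227, 0.001]
contact_force: [-1.7, 1.9, 5.2]
opening: 0.703
grasp_force: 33.5
```

send_rows(commands=[0,0,0.015,0,0,0,0.5,0,0,0.03,0,0,0,0.5,0,0,0.03,0,0,0,0.5,0,0,0.03,0,0,0,0.5,-0.003,0.015,0.025,0,0,0.08,0.5,-0.003,0.025,0.02,0,0,0.1,0.5,-0.003,0.03,0.02,0,0,0.11,0.5,-0.003,0.03,0.01,0,0,0.11,0.5,-0.004,0.03,0.01,0,0,0.11,0.5,-0.004,0.03,0.01,0,0,0.11,0.5])

```text
time: 5.28
position: [0.5022, -0.2983, 0.2113]
ee_rot: [0.0, 0.857, 0.515, 0.0]
contact_force: [1.6, -0.5, -1.0]
opening: 0.697
grasp_force: 33.3
```

send_rows(commands=[-0.004,0.03,0.01,0,0,0.11,0.5,-0.004,0.03,0.01,0,0,0.11,0.5,-0.005,0.03,0,0,0,0.11,0.5,-0.005,0.03,0,0,0,0.11,0.5,-0.005,0.03,0,0,0,0.11,0.5,-0.005,0.03,0,0,0,0.11,0.5,-0.005,0.03,0,0,0,0.11,0.5,-0.005,0.03,0,0,0,0.11,0.5,-0.005,0.03,0,0,0,0.11,0.5,-0.005,0.03,0,0,0,0.11,0.5])

```text
time: 6.12
position: [0.454, 0.0019, 0.2307]
ee_rot: [0.0, 0.461, 0.887, 0.0]
contact_force: [1.0, 0.2, -2.1]
opening: 0.698
grasp_force: 33.3
```

send_rows(commands=[-0.005,0.03,0,0,0,0.11,0.5,-0.005,0.03,0,0,0,0.11,0.5,-0.005,0.03,0,0,0,0.11,0.5,-0.005,0.03,0,0,0,0.11,0.5,-0.005,0.03,0,0,0,0.11,0.5,-0.005,0.03,0,0,0,0.11,0.5,-0.005,0.03,0,0,0,0.11,0.5,-0.005,0.02,0,0,0,0.11,0.5,-0.005,0.01,0,0,0,0.11,0.5,0,0,0,0,0,0.08,0.5])

```text
time: 6.95
position: [0.4087, 0.2427, 0.2304]
ee_rot: [0.0, -0.057, 0.998, 0.0]
contact_force: [0.6, -1.1, -1.2]
opening: 0.701
grasp_force: 33.3
```

```bash
python3 - <<'E'
from h import *
st=ctrl.get_state();print(st)
ims=[]
zs=dict(mill=0,tray_mouth=.006,pot_seat=.006,dial_grip=.184,dial_cap=0,window=.118)
for n in ["wrist","top"]:
    s=ctrl.snapshot(n);cv2.imwrite(f"pics/{n}3.png",s["image"])
    for l,z in zs.items():
        for r in ctrl.mark_of(s,l)[:2]:
            print(n,l,round(r["confidence"],2),np.round(r["centre"]),np.round(atz(s,r["centre"],z),4))
E
```

```text
{'time': 6.95, 'qpos': array([ 5.35403358e-01,  3.14989238e-02, -1.44336919e-01,  1.39455186e+00,
        7.40297845e-04,  4.20766258e-01]), 'qvel': array([-0.0355944 , -0.00635722, -0.00545529,  0.00316388, -0.02137773,
       -0.94631244]), 'tau': array([  1.36077806, -37.78806925,  36.16271853,  -0.0990559 ,
         0.15520853,   0.96470229]), 'position': array([0.40866428, 0.24267337, 0.23044387]), 'ee_rot': array([ 1.11045683e-05, -5.72872394e-02,  9.98357648e-01,  4.22645929e-04]), 'contact_force': array([ 0.64432784, -1.10121085, -1.19192499]), 'moment': array([ 0.00556143,  0.0184646 , -0.01834833]), 'grasp_force': 33.26570726931095, 'opening': 0.7011407287739512}
wrist tray_mouth 0.76 [342. 219.] [0.4629 0.3674 0.006 ]
wrist pot_seat 0.96 [339. 252.] [0.5093 0.3724 0.006 ]
wrist dial_cap 0.67 [340. 218.] [0.4639 0.367  0.    ]
wrist window 0.72 [378. 327.] [0.5351 0.3843 0.118 ]
top mill 0.59 [167. 204.] [0.5585 0.398  0.    ]
top pot_seat 0.88 [168. 217.] [0.5015 0.3882 0.006 ]
top pot_seat 0.64 [181. 174.] [0.6953 0.3388 0.006 ]
top dial_grip 0.58 [156. 194.] [0.5729 0.3943 0.184 ]
top window 0.56 [161. 209.] [0.5227 0.388  0.118 ]
```

View pics/wrist3.png

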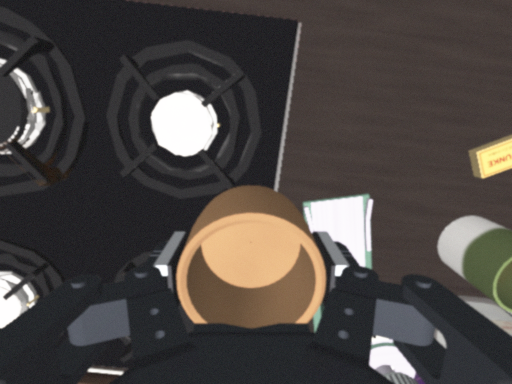

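The wrist view shows the held pot at the centre, the tray's front corners at about (305, 203) and (368, 195), and the mug at the right. I'll move sideways and up for a clearer look at the mill.

send_rows(commands=[0.005,-0.005,0.005,0,0,0,0.5,0.01,-0.01,0.01,0,0,0,0.5,0.01,-0.015,0.01,0,0,0,0.5,0.01,-0.015,0.015,0,0,0,0.5,0.01,-0.015,0.015,0,0,0,0.5,0.01,-0.01,0.015,0,0,0,0.5,0.005,0,0.01,0,0,0,0.5,0,0,0,0,0,0,0.5,0,0,0,0,0,0,0.5,0,0,0,0,0,0,0.5])

```text
time: 8.48
position: [0.4693, 0.1705, 0.3097]
ee_rot: [-0.0, -0.053, 0.999, -0.0]
contact_force: [-0.3, -0.9, -1.6]
opening: 0.694
grasp_force: 33.3
```

```bash
python3 - <<'E'
from h import *
st=ctrl.get_state();print(st["position"],st["ee_rot"])
zs=dict(mill=0,tray_mouth=.006,pot_seat=.006,dial_grip=.184,dial_cap=0,window=.118)
for k in range(2):
    s=ctrl.snapshot("wrist")
    for l,z in zs.items():
        for r in ctrl.mark_of(s,l)[:2]:
            print(l,round(r["confidence"],2),np.round(r["centre"]),np.round(atz(s,r["centre"],z),4))
np.savez("w4.npz",**{k:np.array(s[k]) for k in("image","mtx","view")})
cv2.imwrite("pics/w4.png",cv2.resize(s["image"][150:,220:],(800,641))[:600])
E
```

```text
[0.46929047 0.17051245 0.30967616] [-4.38212673e-04 -5.31088997e-02  9.98588625e-01 -1.05336679e-04]
tray_mouth 0.58 [378. 170.] [0.4661 0.363  0.006 ]
pot_seat 0.82 [379. 199.] [0.5117 0.3742 0.006 ]
dial_grip 0.84 [452. 299.] [0.5651 0.3862 0.184 ]
dial_cap 0.61 [380. 168.] [0.4639 0.3683 0.    ]
dial_cap 0.48 [377. 233.] [0.5691 0.3861 0.    ]
window 0.78 [420. 239.] [0.5281 0.3804 0.118 ]
mill 0.67 [379. 231.] [0.5655 0.3891 0.    ]
tray_mouth 0.94 [379. 170.] [0.4662 0.3645 0.006 ]
pot_seat 0.57 [376. 198.] [0.5097 0.3695 0.006 ]
dial_grip 0.94 [451. 296.] [0.5615 0.3856 0.184 ]
window 0.83 [419. 238.] [0.5276 0.3792 0.118 ]
window 0.22 [382. 219.] [0.5078 0.3301 0.118 ]
```

View pics/w4.png

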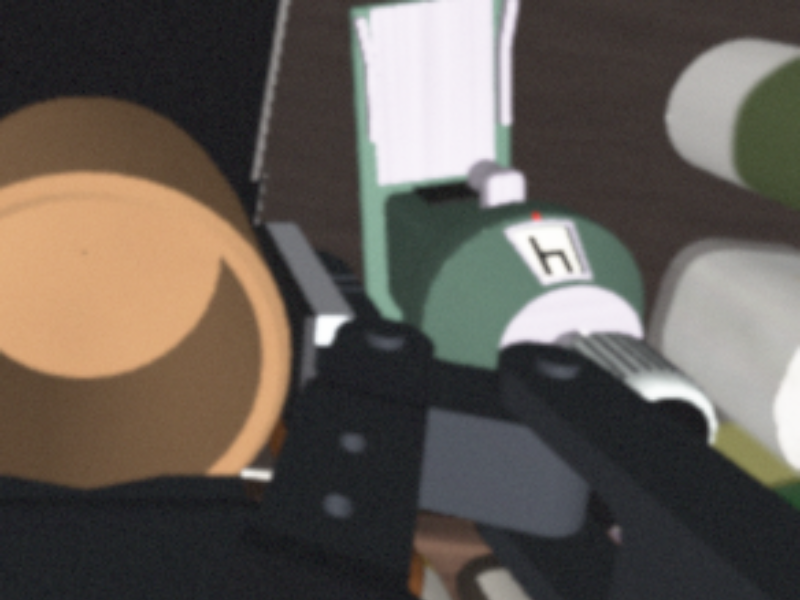

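The window shows 4 at about (419, 240) in the full image. The tray with its rails and the dial at (451, 297) are clear. I'll fit the mill pose.

```bash
python3 - <<'E'
from h import *
from scipy.optimize import least_squares
s=dict(np.load("w4.npz"))
# local point, pixel, sigma px
P=[((-.104,0,.006),(378.5,170),2),((-.062,0,.006),(377.7,198.5),2),((0,0,.184),(451.5,297.5),3),((0,0,0),(379,231.5),3)]
def c(u,v): return (220+u/2.74,150+v/2.74)
# line points: local y, z ; pixel on line
L=[(-.043,.006,c(352,10)),(-.043,.006,c(363,150)),(-.043,.006,c(374,300)),(.0335,.015,c(499,120)),(-.0335,.015,c(376,135))]
def T(p,l):
    C,S=np.cos(p[2]),np.sin(p[2]);return np.array([p[0]+C*l[0]-S*l[1],p[1]+S*l[0]+C*l[1],l[2]])
def f(p,useL=True):
    r=[]
    for l,px,sg in P: r+=list((proj(s,T(p,l))-px)/sg)
    if useL:
        for y,z,px in L:
            w=atz(s,px,z)[:2]-p[:2];r.append((-np.sin(p[2])*w[0]+np.cos(p[2])*w[1]-y)/.0025)
    return np.array(r)
for u in(False,True):
    o=least_squares(f,[.567,.388,.2],args=(u,),loss="soft_l1");p=o.x
    print("pose",p.round(4),np.degrees(p[2]),"mouth",T(p,(-.104,0,.006)),"seat",T(p,(-.062,0,.006)));print(f(p).round(2))
for y,z,px in L: print(atz(s,px,z).round(4))
a,b=atz(s,c(352,10),.006),atz(s,c(374,300),.006);print(np.degrees(np.arctan2(b[1]-a[1],b[0]-a[0])))
im=s["image"].copy();k=2.74
im=cv2.resize(im[150:,220:],(800,641))
for x0,x1,y,z in [(-.135,.05,-.043,.006),(-.135,.05,.043,.006),(-.12,-.03,-.0335,.015),(-.12,-.03,.0335,.015),(-.135,-.135,-.043,.006)]:
    y1=.043 if x0==x1 else y
    q=[tuple(int(v) for v in (proj(s,T(p,(xx,yy,z)))-[220,150])*k) for xx,yy in((x0,y),(x1,y1))]
    cv2.line(im,*q,(0,0,255),1)
for l in [(-.104,0,.006),(-.062,0,.006),(0,0,.184),(0,0,.143)]:
    cv2.circle(im,tuple(int(v) for v in (proj(s,T(p,l))-[220,150])*k),4,(255,0,255),-1)
cv2.imwrite("pics/w4b.png",im[:500])
E
```

```text
pose [0.5677 0.3877 0.2425] 13.895957214592684 mouth [0.46672628 0.36273031 0.006     ] seat [0.50749708 0.37281701 0.006     ]
[-0.32 -0.05  0.45 -1.04  0.08  1.16 -0.31  0.15  0.11  0.93  1.71 -0.71
 -0.96]
pose [0.5673 0.3891 0.2621] 15.017779788352716 mouth [0.46689975 0.36217947 0.006     ] seat [0.50746526 0.37306246 0.006     ]
[-0.51 -0.02  0.53 -1.04  0.57  1.11 -0.01  0.12  0.59  0.77  0.81 -0.79
 -1.03]
[0.4472 0.3139 0.006 ]
[0.525  0.3353 0.006 ]
[0.6169 0.36   0.006 ]
[0.4976 0.403  0.015 ]
[0.5133 0.3373 0.015 ]
15.19662638654256
```

View pics/w4b.png

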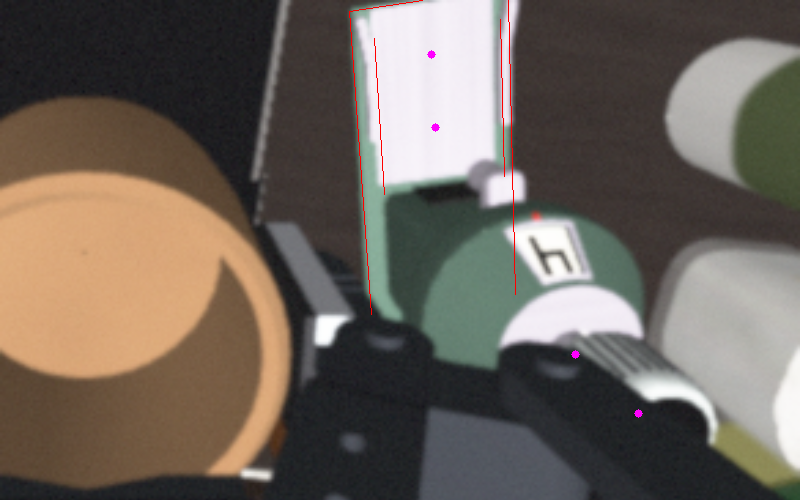

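send_rows(commands=[0,0.01,0,0,0,0.016,0.5,0,0.02,0,0,0,0.02,0.5,0,0.03,0,0,0,0.02,0.5,-0.002,0.03,0,0,0,0.02,0.5,0,0.03,0,0,0,0.02,0.5,0,0.03,0,0,0,0.02,0.5,0,0.025,0,0,0,0.02,0.5,0,0.012,0,0,0,0.02,0.5,0,0.0045,0,0,0,0,0.5,0,0,-0.01,0,0,0,0.5])

```text
time: 10.02
position: [0.4677, 0.3634, 0.3014]
ee_rot: [0.001, -0.131, 0.991, 0.0]
contact_force: [0.2, -0.4, -1.2]
opening: 0.697
grasp_force: 33.3
```

send_rows(commands=[0,0,-0.02,0,0,0,0.5,0,0,-0.03,0,0,0,0.5,0,0,-0.03,0,0,0,0.5,0,0,-0.03,0,0,0,0.5,0,0,-0.03,0,0,0,0.5,0,0,-0.03,0,0,0,0.5,0,0,-0.03,0,0,0,0.5,0,0,-0.02,0,0,0,0.5,0,0,-0.01,0,0,0,0.5,0,0,0,0,0,0,0.5])

```text
time: 10.85
position: [0.4664, 0.3604, 0.0681]
ee_rot: [-0.002, -0.13, 0.991, -0.001]
contact_force: [-0.6, 0.1, -1.3]
opening: 0.698
grasp_force: 33.2
```

```bash
python3 - <<'E'
from h import *
st=ctrl.get_state();print(st["position"],st["ee_rot"],st["qpos"],st["contact_force"])
a=np.arctan2(st["ee_rot"][2],st["ee_rot"][1]);print(np.degrees(2*a)-90)
s=ctrl.snapshot("wrist");np.savez("w5.npz",**{k:np.array(s[k]) for k in("image","mtx","view")})
for l,z in dict(tray_mouth=.006,pot_seat=.006,mill=0).items():
    for r in ctrl.mark_of(s,l)[:2]: print(l,round(r["confidence"],2),np.round(r["centre"]),np.round(atz(s,r["centre"],z),4))
im=s["image"].copy();p=[.5673,.3891,.2621]
def T(p,l):
    C,S=np.cos(p[2]),np.sin(p[2]);return np.array([p[0]+C*l[0]-S*l[1],p[1]+S*l[0]+C*l[1],l[2]])
for x0,x1,y,z in [(-.135,-.1,-.043,.006),(-.135,-.1,.043,.006),(-.12,-.08,-.0335,.015),(-.12,-.08,.0335,.015)]:
    cv2.line(im,*[tuple(int(v) for v in proj(s,T(p,(xx,y,z)))) for xx in(x0,x1)],(0,0,255),1)
cv2.imwrite("pics/w5.png",cv2.resize(im,None,fx=1.5,fy=1.5))
E
```

```text
[0.4663943  0.36040632 0.06806586] [-0.00180836 -0.13026272  0.99147715 -0.00118942] [ 6.58021031e-01  2.95966189e-01 -1.89292626e-01  1.08986003e+00
 -2.35411798e-04  3.96753013e-01] [-0.62840043  0.05381296 -1.29661762]
104.96958391256464
```

View pics/w5.png

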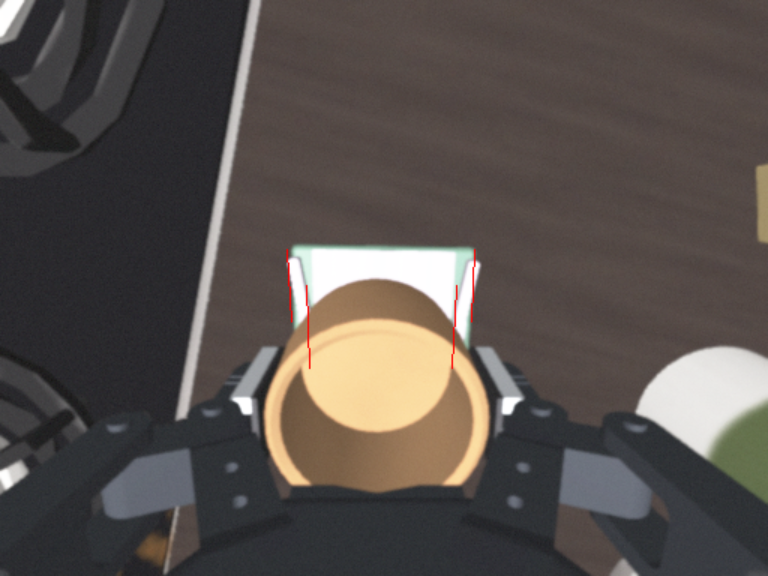

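The pot is centred at about (377, 410) and sits about 1.5 mm left of the rail midline. The yaw is aligned. I'll correct the offset and lower.

send_rows(commands=[0,0.0015,-0.01,0,0,0,0.5,0,0,-0.01,0,0,0,0.5,0,0,-0.01,0,0,0,0.5,0,0,-0.008,0,0,0,0.5,0,0,-0.004,0,0,0,0.5,0,0,-0.002,0,0,0,0.5,0,0,0,0,0,0,0.5,0,0,0,0,0,0,0.5,0,0,0,0,0,0,0.5,0,0,0,0,0,0,0.5])

```text
time: 11.88
position: [0.4679, 0.3638, 0.0268]
ee_rot: [0.0, -0.131, 0.991, 0.0]
contact_force: [-0.5, 0.3, -1.4]
opening: 0.699
grasp_force: 33.3
```

send_rows(commands=[-0.001,-0.0015,-0.003,0,0,0,0.5,0,0,-0.002,0,0,0,0.5,0,0,-0.001,0,0,0,0.5,0,0,-0.001,0,0,0,0.5,0,0,0,0,0,0,0.5,0,0,0,0,0,0,0.5,0,0,-0.0005,0,0,0,0.5,0,0,-0.0005,0,0,0,0.5,0,0,0,0,0,0,0.5,0,0,0,0,0,0,0.5])

```text
time: 12.72
position: [0.4665, 0.3621, 0.0183]
ee_rot: [-0.0, -0.131, 0.991, 0.0]
contact_force: [-0.7, -0.5, -1.6]
opening: 0.699
grasp_force: 33.3
```

Just above the tray, with no contact yet. One more small step down, then release.

send_rows(commands=[0,0,-0.0005,0,0,0,0.5,0,0,-0.0005,0,0,0,0.5,0,0,0,0,0,0,0.5,0,0,0,0,0,0,0.7,0,0,0,0,0,0,0.75,0,0,0,0,0,0,0.85,0,0,0,0,0,0,1,0,0,0,0,0,0,1,0,0,0,0,0,0,1,0,0,0,0,0,0,1])

```text
time: 13.55
position: [0.4665, 0.3621, 0.0172]
ee_rot: [-0.0, -0.131, 0.991, -0.0]
contact_force: [-0.6, 0.5, -0.2]
opening: 0.999
grasp_force: 0.0
```

send_rows(commands=[-0.005,-0.0013,0.002,0,0,0,1,-0.01,-0.0027,0.002,0,0,0,1,-0.012,-0.0032,0,0,0,0,1,-0.012,-0.0032,0,0,0,0,1,-0.01,-0.0027,0,0,0,0,1,-0.006,-0.0016,0,0,0,0,0.35,0,0,0,0,0,0,0.35,0,0,0,0,0,0,0.35,0,0,0,0,0,0,0.35,0,0,0,0,0,0,0.35])

```text
time: 14.38
position: [0.4121, 0.3476, 0.0214]
ee_rot: [0.0, -0.131, 0.991, 0.0]
contact_force: [-0.1, 0.7, -0.4]
opening: 0.352
grasp_force: 0.0
```

```bash
python3 - <<'E'
from h import *
st=ctrl.get_state();print(st["position"],st["contact_force"],st["opening"])
s=ctrl.snapshot("wrist");cv2.imwrite("pics/w6.png",s["image"])
for r in ctrl.silhouettes(s,"salt_pot")[:2]:
    m=r["mask"];print(r["confidence"],np.round(r["centre"]),m.sum(),cylfit(s,m,.031,.05,.006,[.467,.362]))
E
```

```text
[0.41205671 0.34763095 0.02138455] [-0.05380374  0.65834258 -0.43546949] 0.3515592655542938
0.82 [251. 303.] 3220 [0.43246153 0.35216033]
```

View pics/w6.png

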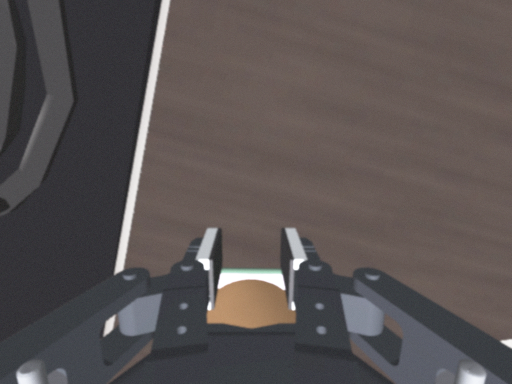

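The pot stands at about (251, 303), between and ahead of the fingers. Now the slow push.

send_rows(commands=[0.0024,0.00065,0,0,0,0,0.35,0.0029,0.0008,0,0,0,0,0.35,0.0029,0.0008,0,0,0,0,0.35,0.0029,0.0008,0,0,0,0,0.35,0.0019,0.0005,0,0,0,0,0.35,0.0019,0.0005,0,0,0,0,0.35,0.0019,0.0005,0,0,0,0,0.35,0.0019,0.0005,0,0,0,0,0.35,0.0019,0.0005,0,0,0,0,0.35,0.0019,0.0005,0,0,0,0,0.35])

```text
time: 15.32
position: [0.4339, 0.3533, 0.0212]
ee_rot: [-0.0, -0.131, 0.991, -0.0]
contact_force: [-2.2, 0.1, 0.4]
opening: 0.35
grasp_force: 0.5
```

send_rows(commands=[0.0019,0.0005,0,0,0,0,0.35,0.0019,0.0005,0,0,0,0,0.35,0.0019,0.0005,0,0,0,0,0.35,0.0019,0.0005,0,0,0,0,0.35,0.0019,0.0005,0,0,0,0,0.35,0.0019,0.0005,0,0,0,0,0.35,0.0019,0.0005,0,0,0,0,0.35,0.0019,0.0005,0,0,0,0,0.35,0.0019,0.0005,0,0,0,0,0.35,0.0019,0.0005,0,0,0,0,0.35])

```text
time: 16.15
position: [0.4532, 0.3585, 0.0213]
ee_rot: [0.0, -0.131, 0.991, -0.0]
contact_force: [-0.8, -0.5, -0.6]
opening: 0.354
grasp_force: 0.3
```

send_rows(commands=[0.0019,0.0005,0,0,0,0,0.35,0.0019,0.0005,0,0,0,0,0.35,0.0019,0.0005,0,0,0,0,0.35,0.0015,0.0004,0,0,0,0,0.35,0.0015,0.0004,0,0,0,0,0.35,0.001,0.0003,0,0,0,0,0.35,0.001,0.0003,0,0,0,0,0.35,0.001,0.0003,0,0,0,0,0.35,0.001,0.0003,0,0,0,0,0.35,0,0,0,0,0,0,0.35])

```text
time: 16.98
position: [0.4659, 0.362, 0.0213]
ee_rot: [0.0, -0.131, 0.991, 0.0]
contact_force: [-0.2, -0.4, 0.9]
opening: 0.352
grasp_force: 0.1
```

send_rows(commands=[0.0006,0.00015,0,0,0,0,0.35,0.0006,0.00015,0,0,0,0,0.35,0.0005,0.00015,0,0,0,0,0.35,0.0005,0.00015,0,0,0,0,0.35,0.0005,0.00015,0,0,0,0,0.35,0.0005,0.00015,0,0,0,0,0.35,0,0,0,0,0,0,0.35,0,0,0,0,0,0,0.35,0,0,0,0,0,0,0.35,0,0,0,0,0,0,0.35])

```text
time: 17.82
position: [0.469, 0.3629, 0.0213]
ee_rot: [0.0, -0.131, 0.991, 0.0]
contact_force: [-0.7, 0.2, -0.3]
opening: 0.353
grasp_force: 0.1
```

```bash
python3 - <<'E'
from h import *
st=ctrl.get_state();print(st["position"],st["contact_force"],st["opening"])
E
```

```text
[0.46901854 0.36286708 0.02132756] [-0.6820507   0.22604668 -0.26367892] 0.35272918370578166
```

send_rows(commands=[0.0005,0.00013,0,0,0,0,0.35,0.0005,0.00013,0,0,0,0,0.35,0.0005,0.00013,0,0,0,0,0.35,0.0004,0.0001,0,0,0,0,0.35,0,0,0,0,0,0,0.35,0,0,0,0,0,0,0.35,0,0,0,0,0,0,0.35,0,0,0,0,0,0,0.35,0,0,0,0,0,0,0.35,0,0,0,0,0,0,0.35])

```text
time: 18.65
position: [0.4701, 0.3631, 0.0212]
ee_rot: [-0.001, -0.131, 0.991, -0.0]
contact_force: [-5.6, -1.0, 3.5]
opening: 0.349
grasp_force: 2.5
```

```bash
python3 - <<'E'
from h import *
st=ctrl.get_state();print(st["position"],st["contact_force"],st["opening"])
s=ctrl.snapshot("wrist");cv2.imwrite("pics/w7.png",s["image"])
for r in ctrl.silhouettes(s,"salt_pot")[:2]:
    m=r["mask"];ys=np.where(m[:,251])[0];print(r["confidence"],np.round(r["centre"]),m.sum(),ys.min(),ys.max())
    if len(ys):
        for z in(.006,.056): print(z,atz(s,(251,ys.min()),z))
E
```

```text
[0.47014647 0.36311892 0.0211848 ] [-5.55553219 -0.99033669  3.46348338] 0.3488952051367211
0.7 [250. 292.] 5112 248 327
0.006 [0.47888703 0.3648966  0.006     ]
0.056 [0.45598204 0.35873198 0.056     ]
```

The push force is 5.6 N at exactly the predicted seat position, so the pot is home. Backing off and rising.

send_rows(commands=[-0.001,-0.0003,0,0,0,0,0.35,-0.003,-0.0008,0,0,0,0,0.35,-0.008,-0.002,0,0,0,0,0.35,-0.015,-0.004,0,0,0,0,0.35,-0.015,-0.004,0.01,0,0,0,0.35,-0.01,-0.0025,0.025,0,0,0,0.35,0,0,0.04,0,0,0,0.35,0,0,0.04,0,0,0,0.5,0,0,0.04,0,0,0,0.7,0,0,0.04,0,0,0,1])

```text
time: 19.58
position: [0.4183, 0.3494, 0.2185]
ee_rot: [0.001, -0.131, 0.991, 0.0]
contact_force: [0.9, 1.2, -1.2]
opening: 0.759
grasp_force: 0.0
```

send_rows(commands=[0,0,0.035,0,0,0,1,0,0,0.03,0,0,0,1,0,0,0.015,0,0,0,1,0,0,0,0,0,0,1,0,0,0,0,0,0,1,0,0,0,0,0,0,1,0,0,0,0,0,0,1,0,0,0,0,0,0,1,0,0,0,0,0,0,1,0,0,0,0,0,0,1])

```text
time: 20.42
position: [0.4187, 0.3496, 0.2956]
ee_rot: [-0.0, -0.131, 0.991, -0.0]
contact_force: [0.3, -0.1, 0.6]
opening: 0.997
grasp_force: 0.0
```

```bash
cat >> h.py <<'E'
def T(p,l):
    C,S=np.cos(p[2]),np.sin(p[2]);return np.array([p[0]+C*l[0]-S*l[1],p[1]+S*l[0]+C*l[1],l[2]])
MP=[.5673,.3891,.2621]
E
python3 - <<'E'
from h import *
st=ctrl.get_state();print(st["position"],st["contact_force"],st["qpos"])
for k in range(2):
    s=ctrl.snapshot("wrist")
    for l,z in dict(dial_grip=.184,dial_cap=0,window=.118,pot_seat=.006,tray_mouth=.006,salt_pot=.006).items():
        for r in ctrl.mark_of(s,l)[:1]: print(l,round(r["confidence"],2),np.round(r["centre"]),np.round(atz(s,r["centre"],z),4))
print([proj(s,T(MP,l)).round() for l in((0,0,.184),(-.062,0,.006))],T(MP,(-.062,0,.006)))
cv2.imwrite("pics/w8.png",cv2.resize(s["image"],None,fx=1.5,fy=1.5))
E
```

```text
[0.41866584 0.34956234 0.29562923] [ 0.29936357 -0.10125464  0.58454541] [ 6.95697424e-01  1.76687933e-01  1.61192218e-01  1.55643313e+00
 -1.77366246e-05  4.33551376e-01]
dial_grip 0.67 [249. 338.] [0.5679 0.3868 0.184 ]
window 0.57 [250. 272.] [0.5317 0.3781 0.118 ]
tray_mouth 0.82 [254. 193.] [0.4654 0.3656 0.006 ]
salt_pot 0.79 [252. 221.] [0.5091 0.3746 0.006 ]
dial_grip 0.55 [250. 336.] [0.5661 0.3877 0.184 ]
window 0.88 [250. 271.] [0.5321 0.3777 0.118 ]
salt_pot 0.97 [248. 216.] [0.5031 0.3679 0.006 ]
[array([251., 338.]), array([251., 219.])] [0.50741743 0.37303522 0.006     ]
```

View pics/w8.png

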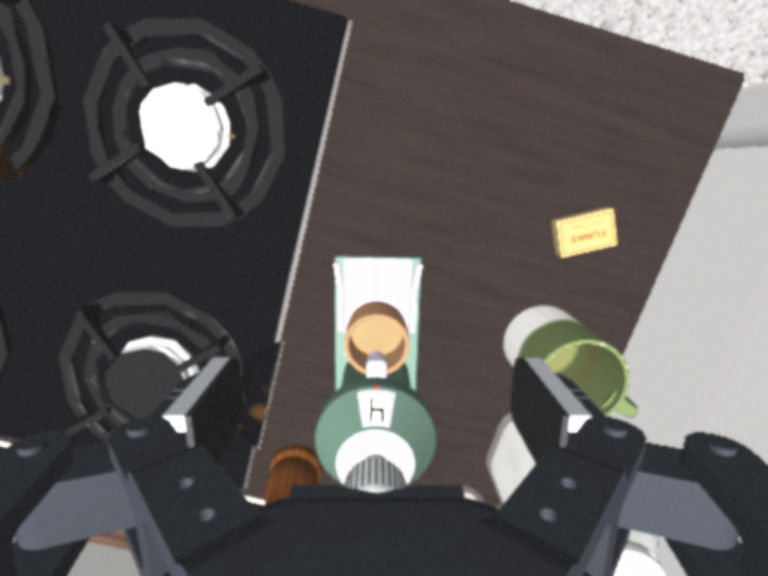

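The pot stands upright at the seat, at about (377, 338) with the spout over it. The dial is at about (377, 480) and the window reads 4. Moving above the dial.

send_rows(commands=[0.01,0.003,0,0,0,0,1,0.02,0.005,0,0,0,0,1,0.025,0.007,0,0,0,0,1,0.03,0.008,0,0,0,0,1,0.025,0.007,0,0,0,0,1,0.02,0.005,0,0,0,0,1,0.0125,0.003,0,0,0,0,1,0.006,0.001,0,0,0,0,1,0,0,0,0,0,0,1,0,0,0,0,0,0,1])

```text
time: 21.95
position: [0.5674, 0.3887, 0.2958]
ee_rot: [-0.0, -0.131, 0.991, -0.0]
contact_force: [0.1, 0.3, 0.1]
opening: 1.005
grasp_force: 0.0
```

send_rows(commands=[0,0,-0.01,0,0,0,1,0,0,-0.02,0,0,0,1,0,0,-0.02,0,0,0,1,0,0,-0.02,0,0,0,1,0,0,-0.01,0,0,0,1,0,0,0,0,0,0,1,0,0,0,0,0,0,1,0,0,0,0,0,0,1,0,0,0,0,0,0,1,0,0,0,0,0,0,1])

```text
time: 22.78
position: [0.5676, 0.389, 0.2177]
ee_rot: [0.001, -0.131, 0.991, 0.0]
contact_force: [-0.2, -0.1, 0.7]
opening: 1.0
grasp_force: 0.0
```

```bash
python3 - <<'E'
from h import *
st=ctrl.get_state();print(st["position"],st["contact_force"],st["qpos"])
s=ctrl.snapshot("wrist");cv2.imwrite("pics/w9.png",s["image"])
for l in("dial_grip","dial_cap"):
    for r in ctrl.silhouettes(s,l)[:2]:
        m=r["mask"];print(l,round(r["confidence"],2),np.round(r["centre"]),m.sum())
    for r in ctrl.mark_of(s,l)[:2]: print(l,round(r["confidence"],2),np.round(r["centre"]),np.round(atz(s,r["centre"],.184),4))
print(proj(s,T(MP,(0,0,.184))),T(MP,(0,0,.199)),proj(s,T(MP,(0,0,.199))))
E
```

```text
[0.56760991 0.38900592 0.2177343 ] [-0.23824965 -0.07524695  0.66211064] [ 6.00823932e-01  4.48901445e-01  3.59637422e-01  1.47934604e+00
 -1.07704363e-05  3.38513806e-01]
dial_grip 0.89 [250. 220.] 4715
dial_grip 0.65 [249. 223.] [0.5692 0.3874 0.184 ]
dial_cap 0.6 [251. 220.] 4585
[252.14108247 221.34180394] [0.5673 0.3891 0.199 ] [252.26838591 230.56388171]
```

View pics/w9.png

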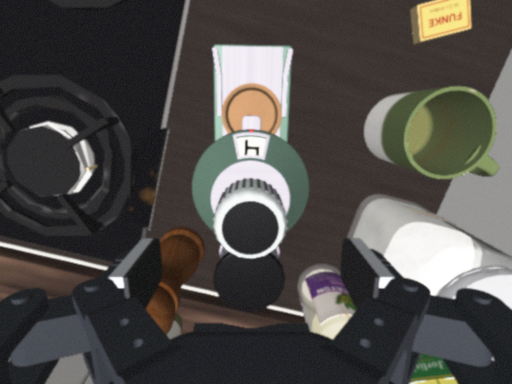

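The dial's top is at about (250, 225) between the open fingers, slightly off the prediction. I'll check it with a cylinder fit.

```bash
python3 - <<'E'
from h import *
for n in("wrist","wrist"):
    s=ctrl.snapshot(n)
    for l in("dial_grip","dial_cap"):
        for r in ctrl.silhouettes(s,l)[:1]:
            m=r["mask"];ys,xs=np.where(m)
            print(l,m.sum(),xs.min(),xs.max(),ys.min(),ys.max(),cylfit(s,m,.022,.039,.160,[.567,.389]))
th=np.linspace(0,6.283,60)
for z in(.16,.199):
    q=np.array([proj(s,(.5673+.022*np.cos(t),.3891+.022*np.sin(t),z)) for t in th]);print(z,q.min(0),q.max(0))
# Hough-like: dark cap ellipse
g=cv2.cvtColor(s["image"],cv2.COLOR_BGR2GRAY)
d=((g<60)&m).astype(np.uint8);n,lab,stt,cen=cv2.connectedComponentsWithStats(d);i=1+stt[1:,4].argmax();print(stt[i],cen[i],atz(s,cen[i],.199))
E
```

```text
dial_grip 4680 213 286 179 259 [0.56466945 0.38639927]
dial_cap 4662 213 287 179 259 [0.56472707 0.38670188]
dial_grip 4752 213 287 179 259 [0.56476458 0.38671061]
dial_cap 4644 213 287 180 259 [0.564666   0.38666207]
0.16 [220.741122  179.5502744] [283.98833446 239.736763  ]
0.199 [214.06436373 194.85598665] [291.32089726 266.92183282]
[ 223  204   55   51 2186] [250.27172919 229.06861848] [0.56586109 0.3872871  0.199     ]
```

send_rows(commands=[-0.0016,-0.0015,-0.01,0,0,0,1,0,0,-0.01,0,0,0,1,0,0,-0.01,0,0,0,1,0,0,-0.01,0,0,0,1,0,0,-0.006,0,0,0,1,0,0,-0.0045,0,0,0,1,0,0,0,0,0,0,0.8,0,0,0,0,0,0,0.7,0,0,0,0,0,0,0.6,0,0,0,0,0,0,0.6], squeeze=35)

```text
time: 24.17
position: [0.566, 0.3874, 0.1665]
ee_rot: [0.001, -0.131, 0.991, 0.0]
contact_force: [-0.2, -1.3, 0.3]
opening: 0.598
grasp_force: 0.0
```

```bash
python3 - <<'E'
from h import *
st=ctrl.get_state();print(st["position"],st["contact_force"],st["moment"],st["opening"])
s=ctrl.snapshot("wrist")
for l in("dial_grip",):
    for r in ctrl.silhouettes(s,l)[:1]:
        m=r["mask"];ys,xs=np.where(m);print(xs.min(),xs.max(),ys.min(),ys.max(),cylfit(s,m,.022,.039,.160,[.567,.389]))
E
```

```text
[0.56603232 0.38739671 0.16648585] [-0.22786417 -1.27382274  0.30785125] [ 0.0624215  -0.01390437 -0.00764676] 0.5981551870092657
201 302 203 317 [0.56425371 0.3865463 ]
```

send_rows(commands=[-0.0005,-0.0003,0,0,0,0,0.57,0,0,0,0,0,0,0.55,0,0,0,0,0,0,0.54,0,0,0,0,0,0,0.53,0,0,0,0,0,0,0.52,0,0,0,0,0,0,0.51,0,0,0,0,0,0,0.5,0,0,0,0,0,0,0.4,0,0,0,0,0,0,0.4,0,0,0,0,0,0,0.4])

```text
time: 25.1
position: [0.5651, 0.3875, 0.1662]
ee_rot: [0.0, -0.131, 0.991, 0.001]
contact_force: [-1.5, 3.4, 3.3]
opening: 0.505
grasp_force: 35.4
```

```bash
python3 - <<'E'
from h import *
st=ctrl.get_state();print(st["position"],st["contact_force"],st["moment"],st["opening"],st["grasp_force"])
E
```

```text
[0.56513402 0.38748607 0.16617226] [-1.53499518  3.43932152  3.29925932] [ 0.91825703  0.38248093 -0.01704577] 0.5053060888543573 35.44107377529144
```

send_rows(commands=[0,0.0005,-0.0005,0,0,0,0.4,0,0,-0.0005,0,0,0,0.4,0,0,-0.0005,0,0,0,0.4,0,0,-0.0005,0,0,0,0.4,0,0,-0.0005,0,0,0,0.4,0,0,-0.0005,0,0,0,0.4,0,0,-0.0005,0,0,0,0.4,0,0,-0.0005,0,0,0,0.4,0,0,-0.0005,0,0,0,0.4,0,0,-0.0005,0,0,0,0.4])

```text
time: 25.93
position: [0.5652, 0.3875, 0.161]
ee_rot: [0.0, -0.131, 0.991, 0.0]
contact_force: [-2.5, 3.4, 6.2]
opening: 0.502
grasp_force: 35.6
```

send_rows(commands=[0,0,-0.0002,0,0,0,0.4,0,0,-0.0002,0,0,0,0.4,0,0,-0.0001,0,0,0,0.4,0,0,-0.0001,0,0,0,0.4,0,0,-0.0001,0,0,0,0.4,0,0,-0.0001,0,0,0,0.4,0,0,0,0,0,0,0.4,0,0,0,0,0,0,0.4,0,0,0,0,0,0,0.4,0,0,0,0,0,0,0.4])

```text
time: 26.77
position: [0.5652, 0.3875, 0.1603]
ee_rot: [0.0, -0.131, 0.991, 0.0]
contact_force: [-2.6, 2.3, 5.4]
opening: 0.5
grasp_force: 35.6
```

send_rows(commands=[0,0,-0.0001,0,0,0,0.4,0,0,-0.0001,0,0,0,0.4,0,0,-0.0001,0,0,0,0.4,0,0,-0.0001,0,0,0,0.4,0,0,-0.0001,0,0,0,0.4,0,0,-0.0001,0,0,0,0.4,0,0,-0.0001,0,0,0,0.4,0,0,0,0,0,0,0.4,0,0,0,0,0,0,0.4,0,0,0,0,0,0,0.4])

```text
time: 27.6
position: [0.5652, 0.3875, 0.1597]
ee_rot: [0.0, -0.131, 0.991, 0.0]
contact_force: [-3.1, 2.7, 5.8]
opening: 0.504
grasp_force: 35.6
```

send_rows(commands=[0,0,-0.0001,0,0,0,0.4,0,0,-0.0001,0,0,0,0.4,0,0,-0.0001,0,0,0,0.4,0,0,-0.0001,0,0,0,0.4,0,0,-0.0001,0,0,0,0.4,0,0,-0.0001,0,0,0,0.4,0,0,-0.0001,0,0,0,0.4,0,0,0,0,0,0,0.4,0,0,0,0,0,0,0.4,0,0,0,0,0,0,0.4])

```text
time: 28.43
position: [0.5652, 0.3875, 0.159]
ee_rot: [0.0, -0.131, 0.991, 0.0]
contact_force: [-2.3, 2.6, 5.8]
opening: 0.504
grasp_force: 35.6
```

send_rows(commands=[0,0,-0.0001,0,0,0,0.4,0,0,-0.0001,0,0,0,0.4,0,0,-0.0001,0,0,0,0.4,0,0,-0.0001,0,0,0,0.4,0,0,-0.0001,0,0,0,0.4,0,0,-0.0001,0,0,0,0.4,0,0,-0.0001,0,0,0,0.4,0,0,0,0,0,0,0.4,0,0,0,0,0,0,0.4,0,0,0,0,0,0,0.4])

```text
time: 29.27
position: [0.5652, 0.3875, 0.1584]
ee_rot: [0.0, -0.131, 0.991, 0.0]
contact_force: [-3.2, 3.0, 6.4]
opening: 0.508
grasp_force: 35.6
```

send_rows(commands=[0,0,-0.0001,0,0,0,0.4,0,0,-0.0001,0,0,0,0.4,0,0,-0.0001,0,0,0,0.4,0,0,-0.0001,0,0,0,0.4,0,0,-0.0001,0,0,0,0.4,0,0,-0.0001,0,0,0,0.4,0,0,-0.0001,0,0,0,0.4,0,0,0,0,0,0,0.4,0,0,0,0,0,0,0.4,0,0,0,0,0,0,0.4])

```text
time: 30.1
position: [0.5652, 0.3875, 0.1577]
ee_rot: [0.0, -0.131, 0.991, 0.0]
contact_force: [-3.0, 2.6, 6.3]
opening: 0.504
grasp_force: 35.6
```

send_rows(commands=[0,0,-0.0001,0,0,0,0.4,0,0,-0.0001,0,0,0,0.4,0,0,-0.0001,0,0,0,0.4,0,0,-0.0001,0,0,0,0.4,0,0,-0.0001,0,0,0,0.4,0,0,-0.0001,0,0,0,0.4,0,0,-0.0001,0,0,0,0.4,0,0,0,0,0,0,0.4,0,0,0,0,0,0,0.4,0,0,0,0,0,0,0.4])

```text
time: 30.93
position: [0.5652, 0.3875, 0.1571]
ee_rot: [0.0, -0.131, 0.991, 0.0]
contact_force: [-3.7, 2.4, 7.0]
opening: 0.508
grasp_force: 35.6
```

send_rows(commands=[0,0,-0.0001,0,0,0,0.4,0,0,-0.0001,0,0,0,0.4,0,0,-0.0001,0,0,0,0.4,0,0,-0.0001,0,0,0,0.4,0,0,-0.0001,0,0,0,0.4,0,0,-0.0001,0,0,0,0.4,0,0,-0.0001,0,0,0,0.4,0,0,0,0,0,0,0.4,0,0,0,0,0,0,0.4,0,0,0,0,0,0,0.4])

```text
time: 31.77
position: [0.5652, 0.3875, 0.1565]
ee_rot: [0.0, -0.131, 0.991, 0.0]
contact_force: [-3.4, 3.2, 6.1]
opening: 0.505
grasp_force: 35.6
```

send_rows(commands=[0,0,-0.0001,0,0,0,0.4,0,0,-0.0001,0,0,0,0.4,0,0,-0.0001,0,0,0,0.4,0,0,-0.0001,0,0,0,0.4,0,0,-0.0001,0,0,0,0.4,0,0,-0.0001,0,0,0,0.4,0,0,-0.0001,0,0,0,0.4,0,0,0,0,0,0,0.4,0,0,0,0,0,0,0.4,0,0,0,0,0,0,0.4])

```text
time: 32.6
position: [0.5653, 0.3875, 0.1558]
ee_rot: [0.0, -0.131, 0.991, 0.0]
contact_force: [-4.0, 1.1, 6.8]
opening: 0.502
grasp_force: 35.7
```

send_rows(commands=[0,0,-0.0001,0,0,0,0.4,0,0,-0.0001,0,0,0,0.4,0,0,-0.0001,0,0,0,0.4,0,0,-0.0001,0,0,0,0.4,0,0,-0.0001,0,0,0,0.4,0,0,-0.0001,0,0,0,0.4,0,0,-0.0001,0,0,0,0.4,0,0,0,0,0,0,0.4,0,0,0,0,0,0,0.4,0,0,0,0,0,0,0.4])

```text
time: 33.43
position: [0.5652, 0.3875, 0.1552]
ee_rot: [0.0, -0.131, 0.991, 0.0]
contact_force: [-2.5, 2.9, 8.2]
opening: 0.509
grasp_force: 35.7
```

send_rows(commands=[0,0,-0.0001,0,0,0,0.4,0,0,-0.0001,0,0,0,0.4,0,0,-0.0001,0,0,0,0.4,0,0,-0.0001,0,0,0,0.4,0,0,0,0,0,0,0.4,0,0,0,0,0,0,0.4,0,0,0,0,0,0,0.4,0,0,0,0,0,0,0.4,0,0,0,0,0,0,0.4,0,0,0,0,0,0,0.4])

```text
time: 34.27
position: [0.5652, 0.3875, 0.1548]
ee_rot: [0.0, -0.131, 0.991, 0.0]
contact_force: [-4.0, 2.9, 8.1]
opening: 0.505
grasp_force: 35.7
```

send_rows(commands=[0,0,-0.0001,0,0,0,0.4,0,0,-0.0001,0,0,0,0.4,0,0,-0.0001,0,0,0,0.4,0,0,-0.0001,0,0,0,0.4,0,0,-0.0001,0,0,0,0.4,0,0,-0.0001,0,0,0,0.4,0,0,0,0,0,0,0.4,0,0,0,0,0,0,0.4,0,0,0,0,0,0,0.4,0,0,0,0,0,0,0.4])

```text
time: 35.1
position: [0.5652, 0.3876, 0.1542]
ee_rot: [0.0, -0.131, 0.991, 0.0]
contact_force: [-3.0, 1.8, 8.1]
opening: 0.506
grasp_force: 35.8
```

send_rows(commands=[0,0,-0.0001,0,0,0,0.4,0,0,-0.0001,0,0,0,0.4,0,0,-0.0001,0,0,0,0.4,0,0,-0.0001,0,0,0,0.4,0,0,-0.0001,0,0,0,0.4,0,0,-0.0001,0,0,0,0.4,0,0,0,0,0,0,0.4,0,0,0,0,0,0,0.4,0,0,0,0,0,0,0.4,0,0,0,0,0,0,0.4])

```text
time: 35.93
position: [0.5653, 0.3875, 0.154]
ee_rot: [0.001, -0.131, 0.991, 0.0]
contact_force: [-4.0, 2.2, 9.5]
opening: 0.508
grasp_force: 36.0
```

send_rows(commands=[0,0,-0.0001,0,0,0,0.4,0,0,-0.0001,0,0,0,0.4,0,0,-0.0001,0,0,0,0.4,0,0,0,0,0,0,0.4,0,0,0,0,0,0,0.4,0,0,0,0,0,0,0.4,0,0,0,0,0,0,0.4,0,0,0,0,0,0,0.4,0,0,0,0,0,0,0.4,0,0,0,0,0,0,0.4])

```text
time: 36.77
position: [0.5653, 0.3876, 0.154]
ee_rot: [0.001, -0.131, 0.991, 0.0]
contact_force: [-3.4, 1.6, 9.7]
opening: 0.503
grasp_force: 36.1
```

send_rows(commands=[0,0,-0.0002,0,0,0,0.4,0,0,-0.0002,0,0,0,0.4,0,0,-0.0002,0,0,0,0.4,0,0,-0.0002,0,0,0,0.4,0,0,0,0,0,0,0.4,0,0,0,0,0,0,0.4,0,0,0,0,0,0,0.4,0,0,0,0,0,0,0.4,0,0,0,0,0,0,0.4,0,0,0,0,0,0,0.4])

```text
time: 37.6
position: [0.5653, 0.3876, 0.1537]
ee_rot: [0.001, -0.131, 0.991, 0.001]
contact_force: [-4.7, 2.3, 12.6]
opening: 0.503
grasp_force: 36.5
```

send_rows(commands=[0,0,0,0,0,-0.03,0.4,0,0,0,0,0,-0.05,0.4,0,0,0,0,0,-0.07,0.4,0,0,0,0,0,-0.07,0.4,0,0,0,0,0,-0.07,0.4,0,0,0,0,0,-0.07,0.4,0,0,0,0,0,-0.07,0.4,0,0,0,0,0,-0.07,0.4,0,0,0,0,0,-0.07,0.4,0,0,0,0,0,-0.06,0.4])

```text
time: 38.43
position: [0.5654, 0.3881, 0.1538]
ee_rot: [0.001, 0.184, 0.983, 0.001]
contact_force: [-4.9, 4.2, 12.5]
opening: 0.507
grasp_force: 36.4
```

```bash
python3 - <<'E'
from h import *
st=ctrl.get_state();print(st["position"],st["contact_force"],st["moment"],np.degrees(2*np.arctan2(st["ee_rot"][2],st["ee_rot"][1]))-90)
s=ctrl.snapshot("top");x,y=[int(v) for v in proj(s,T(MP,(-.04,0,.118)))];print(x,y)
E
```

```text
[0.56535391 0.38809255 0.1537849 ] [-4.91748594  4.18018896 12.49434574] [0.57969532 0.95706596 0.06599747] 68.75869511728902
163 207
```

send_rows(commands=[0,0,0,0,0,-0.07,0.4,0,0,0,0,0,-0.07,0.4,0,0,0,0,0,-0.07,0.4,0,0,0,0,0,-0.07,0.4,0,0,0,0,0,-0.07,0.4,0,0,0,0,0,-0.07,0.4,0,0,0,0,0,-0.07,0.4,0,0,0,0,0,-0.07,0.4,0,0,0,0,0,-0.05,0.4,0,0,0,0,0,-0.017,0.4])

```text
time: 39.32
position: [0.5656, 0.3885, 0.1538]
ee_rot: [0.0, 0.478, 0.878, 0.002]
contact_force: [-2.5, 4.6, 11.9]
opening: 0.502
grasp_force: 36.4
```

```bash
python3 - <<'E'
from h import *
st=ctrl.get_state();print(st["position"],st["contact_force"],st["moment"],st["opening"],st["qpos"],np.degrees(2*np.arctan2(st["ee_rot"][2],st["ee_rot"][1]))-90)
E
```

```text
[0.5656333  0.38850275 0.15378546] [-2.51146725  4.62528172 11.90035808] [0.76219196 0.9142583  0.01728372] 0.501531710665771 [6.01386811e-01 4.41663417e-01 2.09137359e-01 1.33463065e+00
 1.05899396e-03 1.59789827e+00] 32.90420940655393
```

send_rows(commands=[0,0,0.0005,0,0,0,0.4,0,0,0.0005,0,0,0,0.4,0,0,0,0,0,0,1,0,0,0,0,0,0,1,0,0,0,0,0,0,1,0,0,0,0,0,0,1,0,0,0,0,0,0,1,0,0,0,0,0,0,1,0,0,0.005,0,0,0,1,0,0,0.01,0,0,0,1])

```text
time: 40.15
position: [0.5647, 0.3869, 0.1668]
ee_rot: [-0.001, 0.477, 0.879, -0.001]
contact_force: [0.9, 0.9, 0.0]
opening: 1.002
grasp_force: 0.0
```

send_rows(commands=[0,0,0.02,0,0,0,1,0,0,0.03,0,0,0,1,0,0,0.03,0,0,0,1,0,0,0.03,0,0,0.1,1,-0.02,-0.005,0.02,0,0,0.12,1,-0.03,-0.008,0,0,0,0.12,1,-0.03,-0.008,0,0,0,0.12,1,-0.03,-0.008,0,0,0,0.12,1,-0.02,-0.005,0,0,0,0.12,1,-0.01,-0.003,0,0,0,0.12,1])

```text
time: 40.98
position: [0.4229, 0.3497, 0.3]
ee_rot: [0.001, 0.084, 0.996, 0.001]
contact_force: [0.5, 0.1, 0.8]
opening: 0.998
grasp_force: 0.0
```

send_rows(commands=[0,0,0,0,0,0.12,1,0,0,0,0,0,0.12,1,0,0,0,0,0,0.12,1,0,0,0,0,0,0.12,1,0,0,0,0,0,0,1,0,0,0,0,0,0,1,0,0,0,0,0,0,1,0,0,0,0,0,0,1,0,0,0,0,0,0,1,0,0,0,0,0,0,1])

```text
time: 41.82
position: [0.4253, 0.3504, 0.2977]
ee_rot: [-0.0, -0.152, 0.988, -0.0]
contact_force: [-0.7, -0.2, -0.7]
opening: 1.001
grasp_force: 0.0
```

```bash
python3 - <<'E'
from h import *
st=ctrl.get_state();print(st["position"],st["contact_force"])
s=ctrl.snapshot("wrist")
x,y=[int(v) for v in proj(s,T(MP,(-.04,0,.118)))];print(x,y)
for l,z in dict(dial_grip=.184,window=.118,salt_pot=.006).items():
    for r in ctrl.mark_of(s,l)[:1]: print(l,round(r["confidence"],2),np.round(r["centre"]),np.round(atz(s,r["centre"],z),4))
for r in ctrl.silhouettes(s,"salt_pot")[:1]: print(cylfit(s,r["mask"],.031,.05,.006,[.507,.373]))
im=s["image"][max(0,y-90):y+110,max(0,x-130):x+130];cv2.imwrite("pics/w10.png",cv2.resize(im,None,fx=3,fy=3,interpolation=cv2.INTER_CUBIC))
E
```

```text
[0.42525185 0.35039088 0.2977049 ] [-0.71826074 -0.18846445 -0.71650103]
248 263
dial_grip 0.6 [246. 328.] [0.5641 0.3884 0.184 ]
window 0.85 [245. 265.] [0.5317 0.3754 0.118 ]
salt_pot 0.82 [250. 215.] [0.5067 0.3743 0.006 ]
[0.50299956 0.37088355]
```

View pics/w10.png

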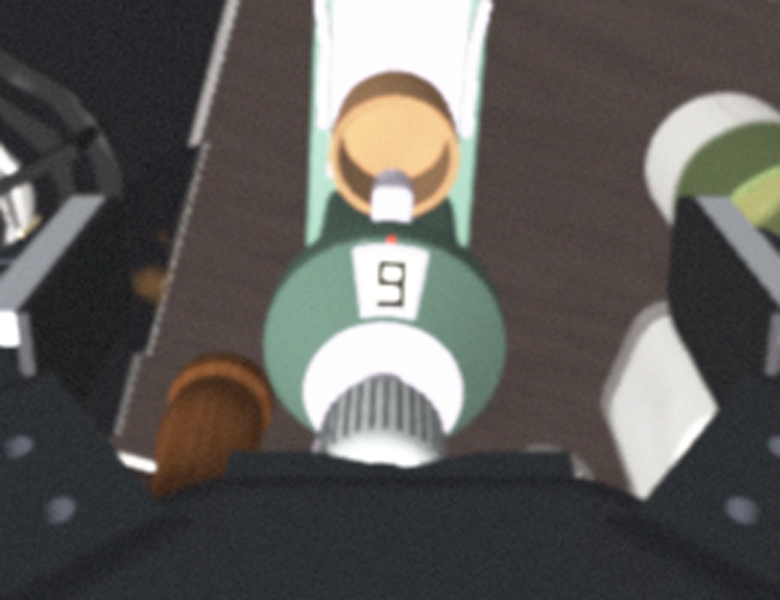

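The window shows an upside-down 6 from this side, centred at about (390, 283) and the right way round for a viewer at the front. The dial is up, and the pot is under the spout at (395, 145). Handing in.

```bash
python3 -c "
from rig import ctrl
print(ctrl.hand_in())"
```

```text
the job is handed in; nothing more can be done
None
```

The wooden pot stands upright on the tray, pushed home against the stop (last reading 5.6 N), and the dial has sprung up with 6 in the window. I handed the job in at about 42 s, and no verdict was returned.

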